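Load a V-die up the holder's ramp and wedge it tight

TASK

Push the blued V-die block up the red holder's ramp until it rests against the two brass finger stops, then tap the steel wedge in sideways behind it with the yellow mallet until the wedge stops advancing and clamps the die tight against the stops. Keep fingers and arm off the wedge, don't ram the die or wedge hard, stand the mallet back on its head on the bench clear of the holder, and leave the spare punch and channel die where they are.

Things in the scene. Friction and masses are not known exactly. Their poses are not given: they have to be found in the camera images.
- holder: Fixed red holder, 220 (x) x 90 mm (y). Origin: centre of underside on the bench, z up. Its bed ramps up 10 degrees towards +x; bed height = 34 mm + 0.176 x (x from -108 to 108 mm). Rails 65 mm apart, 12 mm above the bed, guide the die, broken from x = -9 to +20 mm (upper ones flared) where the wedge crosses behind the seated die. A bracket level with the bed carries the wedge out to y = +126 mm.
- stops: Two fixed brass finger stops at the ramp's top, 20 mm either side of its centre line, 23 mm above the bed. Origin: on the bed midway between them, in the plane of the faces that meet the die (square to the ramp). Axes as the holder's. Their setting along the holder varies by 3 mm either way.
- die: Loose blued steel V-die block, 64 mm along the ramp, 62 mm across, 28 mm tall, 0.45 to 0.7 kg. Origin: centre of underside. Starts low on the ramp between the rails; friction keeps it where it is left. When flat on the ramp its frame has the holder's axes (z up), while the block leans 10 degrees in that frame: its lower end face overhangs, so a vertical finger meets that face's top edge first.
- wedge (a joint): How far the steel taper wedge is driven in (m), towards the holder's -y, across the ramp. Starts at 0 to 0.012, travel ends at 0.115. Slides stiffly (5 N) and stays where left. Taper 1 in 5: its die-side face moves 1 mm up the ramp per 5 mm driven. Meets the seated die's lower end at about 0.055 to 0.095, by the stops' setting; pushed on there with some 12 to 25 N it sits tight and stays.
- wedge_head (a point): Centre of the striking face of the wedge's upright blue head; moves with the wedge; the face looks to the holder's +y. Head 30 mm wide (along the ramp), 12 mm thick (y), from 27 mm below this point to 13 mm above.
- mallet: Loose yellow nylon mallet, 0.3 kg, standing on its head on the bench, short handle straight up. Head 84 (x) x 42 (y) x 38 mm tall; striking faces at x = -42 and +42 mm, centred 19 mm above the underside. Square handle 24 x 24 mm, sides along x and y, from 38 to 100 mm above the underside. Origin: centre of underside, z up.
- punch: Bystander, loose: a hardened steel punch segment standing on its flange, 90 x 30 x 54 mm. Leave alone. Origin: centre of its underside.
- channel_die: Bystander, loose: a spare dark steel channel die, 50 x 90 x 34 mm. Leave alone. Origin: centre of its underside.

How it is judged (in metres and radians):
On the way, in this order (a step that is already met when the one before it is completed fails the run):
1. the die is pushed up the ramp and meets the finger stops (over 1 N) before the wedge is driven in (wedge under 20 mm) (contact force between die and stops above 1 N and value of joint wedge below 0.02 m), for 0.1 s.
2. the mallet drives the wedge tight against the die (over 3 N each) (contact force between mallet and wedge above 3 N and contact force between wedge and die above 3 N and value of joint wedge above 0.04 m).
At the end, for the whole second after the job is handed in: Die flat and square on the ramp (0.06 rad), pressed on the stops (over 1.5 N) by the wedge (over 3 N on the die, over 40 mm in); mallet released, at rest, upright on the bench (0.1 rad), over 60 mm from the wedge face, touching neither holder nor wedge (contact force between die and stops above 1.5 N and contact force between wedge and die above 3 N and value of joint wedge above 0.04 m and angle between die's own z axis and vertical below 0.06 rad and angle between the x axis of die and the x axis of holder, either way round below 0.06 rad and angle between mallet's own z axis and vertical below 0.1 rad and height (world z) of mallet below 0.006 m and horizontal distance between mallet and wedge_head above 0.06 m and linear speed of each of mallet, die below 0.02 m/s and contact force between mallet and holder below 0.1 N and contact force between mallet and wedge below 0.1 N).
It fails at once if fingers or arm press on the wedge (over 1 N) (contact force between any of the fingers, the arm and wedge above 1 N).
It fails at once if the wedge is hammered, or the die rammed into the stops, with over 70 N (contact force between mallet and wedge above 70 N or contact force between die and stops above 70 N).
It fails at once if the punch or channel die is moved over 20 mm (distance of any of punch, channel_die from where it was at the start of the episode above 0.02 m).
It also fails if it takes over 67 s, if anything falls off the work surface, if the arm or the gripper's body presses on something with over 40 N, if the wrist force passes 120 N, or if a joint passes its speed limit or range.

ROBOT

A 6-joint arm with a two-finger parallel gripper is mounted at the origin on the work surface. World frame = base frame: x ahead of the robot, y to its left, z up, the work surface at z = 0. Lengths are in m, angles in degrees, forces in N, time in s.
With the tool pointing down it reaches from about 0.25 to 0.775 m from the base axis. Payload 8.9 kg.
Tool frame: the origin (TCP) lies midway between the tips of the shut fingers; the grasp point (between the pads) lies manip.grip_depth behind it (manip.grip_depth is the distance from the TCP to the grasp point, in m); z points along the fingers, y is the line along which they close (so a half turn about z gives the same grasp; the last joint's range is limited). The gripper opens to 85 mm and grips with 20 to 120 N. Pads are 22 mm wide; open, the fingers measure 114 mm over their backs; the gripper's body (76 mm by 85 mm) begins 54 mm behind the grasp point. The pads swing forward as they close: fully open they stand 13 mm farther back than shut.
Start: joints at [-81.721, 16.656, -8.789, 64.555, 0, 82.019], TCP at [0.147, -0.504, 0.231] pointing down, gripper open.
Joint ranges: [-144.48, 144.48], [-52.06, 99.96], [-74.48, 78.29], [-112.23, 115.85], [-86.99, 84.42], [-180, 180]. Speed limits (degrees/s): [127.2, 127.2, 159.86, 180, 180, 180].

INTERFACE

Orientations are given as a 3x3 rotation matrix whose columns are the frame's x, y, z axes.
In Python, from workcell import manip gives the robot as it stands.
- The arm moves only by the shell command python3 -m pendant 'ROWS'. ROWS is a JSON object of lists of equal length, an entry for each row: "twist": the turn, a rotation vector about the tool's x, y, z as a fraction of full scale, a list of three; "offset": the shift along the tool's x, y, z as a fraction of full scale, a list of three; "gripper": the gripper command: -1 is shut, 1 is fully open, values between are in proportion. In form: {"twist": [[ax, ay, az], ...], "offset": [[tx, ty, tz], ...], "gripper": [gripper, ...]}. A call has 1 to 10 rows; each row is the pose to reach, as a shift and turn from the pose commanded when the call began, along the tool's axes at that moment, turning the shorter way round; what a row does not reach only later rows make up. Full scale, the value 1, is 750 mm for a shift and 180 degrees for a turn. A row lasts 1/10 s, in which the tool goes at most 50 mm and 8.59 degrees, less where a joint would pass 70% of its speed; a pose out of reach is approached as far as the arm can. A call with a number of a shift or a turn outside -1 to 1 is refused whole. A call with a gripper value outside its range is refused whole. The fingers move at their own pace and stop on an object; the grip force is fixed at half the most. Time passes only in rows, so rows that repeat a pose let the fingers close. It gives the time, the measured TCP pose, the force, the opening and the grip force at its end, in the units of the state.
- manip.get_state(): the state, without advancing time (a new reading comes with each control period).
- manip.capture(name): name is "side" or "top"; returns the picture (420x560x3 uint8, red, green, blue); there is no depth.
- manip.camera_params(name): a dict with "fx", "fy", "cx", "cy" (pixels), "D" ([k1, k2, p1, p2, k3] as OpenCV has them; the pictures are not rectified), "rvec" (rotation vector, rad) and "tvec" (3), from world to camera coordinates, as OpenCV has them. Camera axes: x right, y down, z forward; pixel columns grow to the right and rows downward; lengths in m; the calibration is good to about 2 mm. A picture is of the moment at which its call begins. camera_params takes no time and is no camera call.
- manip.finish_job(): hands the job in; it is judged then, once.
The state is a dict: "t": time; "joint_pos": joint angles; "qd": joint speeds; "tau": joint torques, N m; "tool_pos": TCP position; "ee_rot": TCP orientation; "force": force on the tool from outside, world axes, zero at the start; "wrist_torque": the same for the moment, N m; "width": finger opening in m; "grip_force": force on a finger pad.
Only numpy, scipy, OpenCV 4.12 (cv2) and the standard library are available. Lean on these libraries where they do the work, as an engineer would, in place of code of your own. Each camera call takes 0.05 s, during which the arm holds its last target. There are 200 camera calls.

## Working session

There is one attempt and no reset: what is moved stays moved. The work goes in short steps, Python scripts to look and compute and a shell command to move; the robot and the scene stay as the last step left them, time stands still between calls to the robot, and variables do not carry over. Pictures are saved under pics/ and viewed, at most 13 in all, crops included, and the job is handed in when it is done.

```bash
mkdir -p pics
python3 - <<'E'
from workcell import manip
import cv2
for n in("side","top"):
    cv2.imwrite(f"pics/{n}0.png",manip.capture(n)[:,:,::-1]); print(n,manip.camera_params(n))
s=manip.get_state();print(s,manip.grip_depth)
E
```

```text
side {'fx': 388.6925897979769, 'fy': 388.6925897979769, 'cx': 284.19819676996883, 'cy': 213.40093425884922, 'D': array([-0.0233762,  0.       ,  0.       ,  0.       ,  0.       ]), 'rvec': array([ 2.39522292, -0.21301173,  0.06949763]), 'tvec': array([-0.53769026,  0.11588344,  0.84949828])}
top {'fx': 519.5568567929323, 'fy': 519.5568567929323, 'cx': 287.6478138999047, 'cy': 208.48256435134627, 'D': array([-0.17197369,  0.        ,  0.        ,  0.        ,  0.        ]), 'rvec': array([ 2.18206258, -2.21122464,  0.09472025]), 'tvec': array([-0.02537123,  0.5361399 ,  1.37546264])}
{'t': 0.1, 'joint_pos': array([-8.17216847e+01,  1.66862765e+01, -8.82564354e+00,  6.45563580e+01,
        1.82620770e-03,  8.20195498e+01]), 'qd': array([ 0.03687121, -0.04589293,  0.17969154,  0.01093053, -0.01383343,
        0.04180133]), 'tau': array([ 1.15357863e-03, -5.37978780e+01,  3.31918430e+01,  9.35125630e-03,
       -2.10781154e-04,  3.84906144e-06]), 'tool_pos': array([ 0.14695121, -0.50360367,  0.2307917 ]), 'ee_rot': array([[ 9.60007052e-01,  2.79975784e-01, -1.40038544e-04],
       [ 2.79975750e-01, -9.60006343e-01,  1.18385008e-03],
       [ 1.97011464e-04, -1.17571182e-03, -9.99999289e-01]]), 'force': array([0.46907543, 0.20693319, 1.48517417]), 'wrist_torque': array([ 0.04864697, -0.02620931,  0.02105253]), 'grip_force': 0.0, 'width': 0.08537472629205416} 0.0187
```

View pics/top0.png

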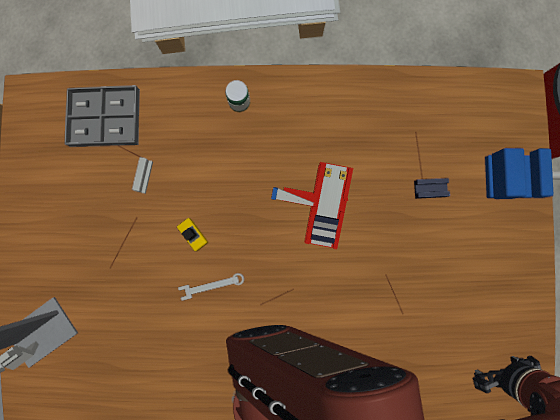

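View pics/side0.png

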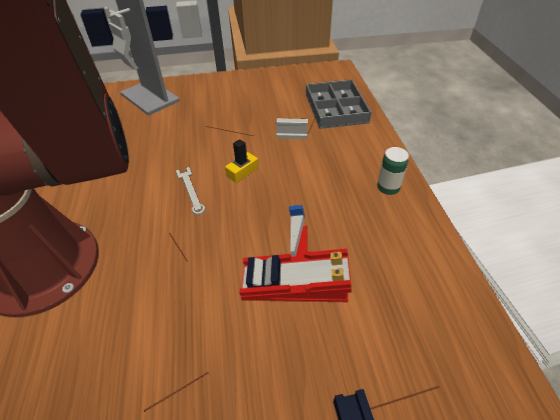

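The top view shows the holder at about (330,205) px, its ramp rising toward image top, the wedge head at (275,194), the die at (323,231) and the mallet at (192,234). The side view agrees: mallet (242,165), wedge head (296,210), stops (337,265), die (263,271). I'll enlarge these for precise corners.

Run:
```python
import cv2,numpy as np
t=cv2.imread("pics/top0.png");s=cv2.imread("pics/side0.png")
def crop(im,x0,y0,w,h,k):
    o=cv2.resize(im[y0:y0+h,x0:x0+w],None,fx=k,fy=k,interpolation=cv2.INTER_CUBIC)
    for i in range(0,w,10): cv2.putText(o,str(x0+i),(i*k,8),0,.3,(255,255,255),1);cv2.line(o,(i*k,10),(i*k,14),(255,255,255),1)
    for i in range(0,h,10): cv2.putText(o,str(y0+i),(0,i*k+4),0,.3,(255,255,255),1);cv2.line(o,(22,i*k),(26,i*k),(255,255,255),1)
    return o
a=crop(t,260,155,100,100,6)
b=crop(t,165,205,50,50,4)
c=np.zeros((600,800,3),np.uint8);c[:600,:600]=a;c[:200,600:]=b
cv2.imwrite("pics/c1.png",c)
d=crop(s,215,130,150,180,3)
e=np.zeros((600,800,3),np.uint8);e[:540,:450]=d;e[:240,500:740]=crop(s,220,135,60,60,4)
cv2.imwrite("pics/c2.png",crop(s,220,135,140,100,5)[:500]);cv2.imwrite("pics/c3.png",crop(s,230,190,133,120,6)[:600])
cv2.imwrite("pics/c2.png",crop(s,215,135,140,170,4)[:600,:])
```

```text
(no output)
```

View pics/c1.png

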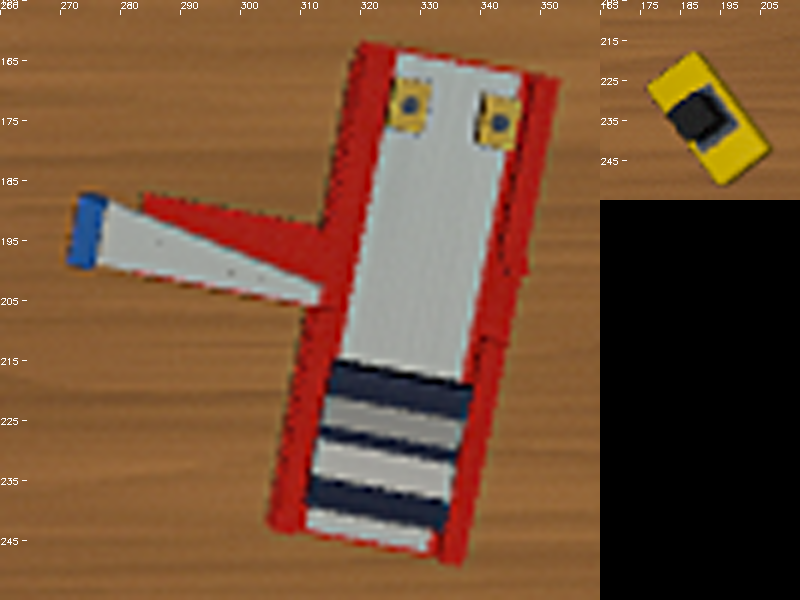

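View pics/c3.png

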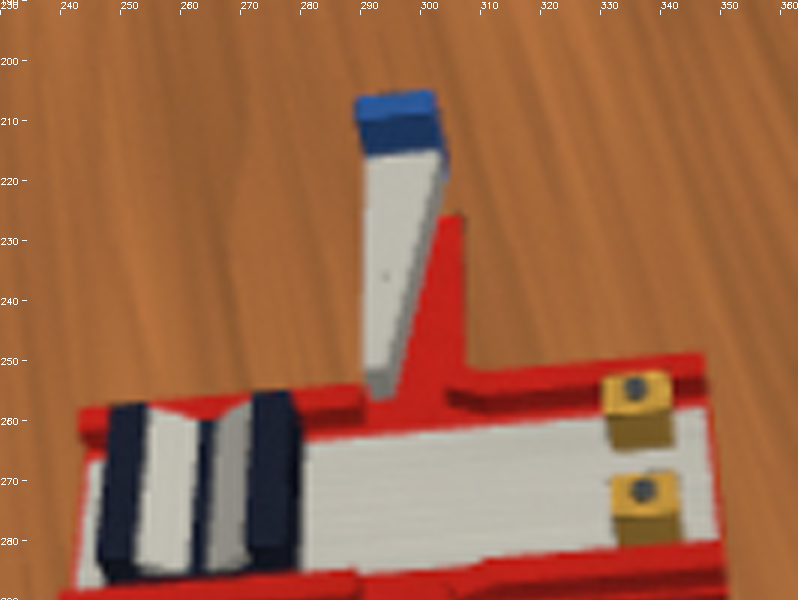

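```bash
cat > h.py <<'E'
from workcell import manip
import cv2,numpy as np
from scipy.optimize import least_squares
P={n:manip.camera_params(n) for n in("side","top")}
def proj(n,X):
    p=P[n];K=np.array([[p["fx"],0,p["cx"]],[0,p["fy"],p["cy"]],[0,0,1]])
    return cv2.projectPoints(np.array(X,float).reshape(-1,1,3),p["rvec"],p["tvec"],K,p["D"])[0][:,0]
def place(q,L):
    c,s=np.cos(q[2]),np.sin(q[2]);L=np.array(L,float)
    return np.c_[q[0]+c*L[:,0]-s*L[:,1],q[1]+s*L[:,0]+c*L[:,1],L[:,2]]
def fit(q0,obs): # obs: list of (cam,local pts,pixels)
    f=lambda q:np.concatenate([(proj(n,place(q,L))-np.array(px)).ravel() for n,L,px in obs])
    r=least_squares(f,q0,loss="soft_l1");return r.x,f(r.x).reshape(-1,2).round(1)
def onplane(n,px,z):
    return least_squares(lambda v:(proj(n,[[v[0],v[1],z]])-np.array(px)).ravel(),[.5,0]).x
def tri(pt,ps):
    return least_squares(lambda v:np.r_[proj("top",[v])[0]-pt,proj("side",[v])[0]-ps],[.5,0,.05]).x
E
python3 - <<'E'
from h import *
H=lambda x,y,z=.012:(x,y,.034+.176*x+z)
q,r=fit([.5,-.05,-.15],[("top",[H(.109,.045),H(.109,-.045),H(-.109,-.045),H(-.109,.045)],[(320.3,162),(353.3,168),(337.2,249.3),(304.5,243.3)])])
print("holder",q,r.tolist())
# side check rails: far upper corner
print(proj("side",place(q,[H(.109,.045),H(-.109,.045)])),"obs 347,249 / 243,258.5")
m,r=fit([.4,.3,.6],[("top",[(.042,.021,.038),(.042,-.021,.038),(-.042,-.021,.038),(-.042,.021,.038)],[(177,226.75),(188.75,217.5),(208,242),(195.5,251.5)])])
print("mallet",m,np.degrees(m[2]),r.tolist());print(proj("top",place(m,[(0,0,.1)])),proj("side",place(m,[(0,0,.1)])))
def hl(X):
    d=X[:2]-q[:2];c,s=np.cos(q[2]),np.sin(q[2]);return c*d[0]+s*d[1],-s*d[0]+c*d[1],X[2]
w=tri((274.6,193.5),(296.2,207.5));print("wedge head top",w,"local",hl(w))
for a,b in (((327.5,217.2),.0),((322.2,241.2),0)):
    X=onplane("top",a,.055);print("die edge local",hl(np.r_[X,.055]))
for a,b in (((409/6+260,105/6+155),0),((500/6+260,123/6+155),0)):
    X=onplane("top",a,.034+.016+.023);print("stop local",hl(np.r_[X,.073]))
def holderpt(L):return place(q,[L])[0]
print("top proj of stop face z?",)
c=-np.linalg.inv(cv2.Rodrigues(P["top"]["rvec"])[0])@P["top"]["tvec"];print(c)
E
```

```text
holder [ 0.53917674 -0.14063166 -0.19787112] [[-0.3, -0.6], [0.4, -0.2], [0.2, 0.4], [-0.3, 0.3]]
[[346.31243237 247.61335779]
 [241.7579794  257.16929086]] obs 347,249 / 243,258.5
mallet [0.4689513  0.22098643 0.65044244] 37.26760652273107 [[-0.5, 0.0], [0.2, -0.5], [0.2, 0.1], [0.1, 0.4]]
[[188.24237792 233.9841705 ]] [[238.34934941 143.58158106]]
wedge head top [0.57262817 0.00156548 0.07553532] local (np.float64(0.004845246506959812), np.float64(0.1459984574412482), np.float64(0.07553532264526684))
die edge local (np.float64(-0.03043313118906342), np.float64(-0.0010345991109283166), np.float64(0.055))
die edge local (np.float64(-0.09463022635007179), np.float64(0.0013874375391016332), np.float64(0.055))
stop local (np.float64(0.08306180391978492), np.float64(0.01938047080271492), np.float64(0.073))
stop local (np.float64(0.08274929525270804), np.float64(-0.020899836746770234), np.float64(0.073))
top proj of stop face z?
[ 0.44286762 -0.00489603  1.40848552]
```

```bash
cat >> h.py <<'E'
from scipy.spatial.transform import Rotation as Ro
Q=np.array([.5392,-.1406,-.1979])
def loc(x,y,z):return place(Q,[(x,y,z)])[0]
def go(target,heading):
    s=manip.get_state();R=s["ee_rot"];h=np.radians(heading);c,n=np.cos(h),np.sin(h)
    T=np.array([[c,n,0],[n,-c,0],[0,0,-1]])
    print("t",s["t"],"twist",(Ro.from_matrix(R.T@T).as_rotvec()/np.pi).round(4),"offset",(R.T@(np.array(target)-s["tool_pos"])/.75).round(4))
E
python3 -m pendant '{"twist":[[0,0,-0.8467],[0,0,-0.8467],[0,0,-0.8467],[0,0,-0.8467],[0,0,-0.8467],[0,0,-0.8467],[0,0,-0.8467],[0,0,-0.8467],[0,0,-0.8467],[0,0,-0.8467]],"offset":[[0.503,-0.389,0.108],[0.503,-0.389,0.108],[0.503,-0.389,0.108],[0.503,-0.389,0.108],[0.503,-0.389,0.108],[0.503,-0.389,0.108],[0.503,-0.389,0.108],[0.503,-0.389,0.108],[0.503,-0.389,0.108],[0.503,-0.389,0.108]],"gripper":[-1,-1,-1,-1,-1,-1,-1,-1,-1,-1]}'
python3 -c "
from h import *
go(loc(-.114,0,.15),168.66)"
```

```text
t: 1.1
tool_pos: [0.4284, -0.1155, 0.1497]
ee_rot: [[-0.219, 0.976, -0.0], [0.976, 0.219, 0.001], [0.001, -0.0, -1.0]]
force: [0.7, -0.3, 0.5]
width: -0.0002
grip_force: 0.0
t 1.1 twist [ 1.000e-04 -2.000e-04 -3.667e-01] offset [-0.0032 -0.002  -0.0004]
```

```bash
python3 -m pendant '{"twist":[[0,0,-0.3667],[0,0,-0.3667],[0,0,-0.3667],[0,0,-0.3667],[0,0,-0.3667],[0,0,-0.3667],[0,0,-0.3667],[0,0,-0.3667],[0,0,-0.3667],[0,0,-0.3667]],"offset":[[-0.003,-0.002,0],[-0.003,-0.002,0],[-0.003,-0.002,0],[-0.003,-0.002,0],[-0.003,-0.002,0],[-0.003,-0.002,0],[-0.003,-0.002,0],[-0.003,-0.002,0],[-0.003,-0.002,0],[-0.003,-0.002,0]],"gripper":[-1,-1,-1,-1,-1,-1,-1,-1,-1,-1]}'
python3 -c "
from h import *
go(loc(-.114,0,.027),168.66);print(manip.get_state()['joint_pos'])"
```

```text
t: 2.1
tool_pos: [0.4264, -0.1208, 0.1502]
ee_rot: [[-0.978, 0.207, -0.0], [0.207, 0.978, 0.0], [0.0, 0.0, -1.0]]
force: [-0.3, -0.0, -0.3]
width: -0.0001
grip_force: 0.0
t 2.1 twist [ 0.     -0.0001 -0.0035] offset [-0.0007  0.0037  0.1642]
[-2.52825585e+01  1.18020352e+01 -2.84356881e+01  4.97796739e+01
 -2.15777777e-03 -1.33112012e+01]
```

```bash
python3 -m pendant '{"twist":[[0,0,-0.0035],[0,0,-0.0035],[0,0,-0.0035],[0,0,-0.0035],[0,0,-0.0035]],"offset":[[-0.001,0.0037,0.06],[-0.001,0.0037,0.11],[-0.001,0.0037,0.14],[-0.001,0.0037,0.1642],[-0.001,0.0037,0.1642]],"gripper":[-1,-1,-1,-1,-1]}'
python3 -c "
from h import *
go(loc(-.09,0,.027+.176*.024),168.66)
a=cv2.resize(manip.capture('side')[180:310,200:370,::-1],None,fx=4.5,fy=4.5,interpolation=2);cv2.imwrite('pics/d1.png',a)"
```

```text
t: 2.6
tool_pos: [0.4261, -0.1175, 0.0253]
ee_rot: [[-0.981, 0.196, -0.004], [0.196, 0.981, 0.002], [0.004, 0.001, -1.0]]
force: [-0.6, 0.5, -0.7]
width: -0.0002
grip_force: 0.0
t 2.6 twist [ 0.0003 -0.0013  0.0002] offset [-0.0339 -0.0006 -0.008 ]
```

View pics/d1.png

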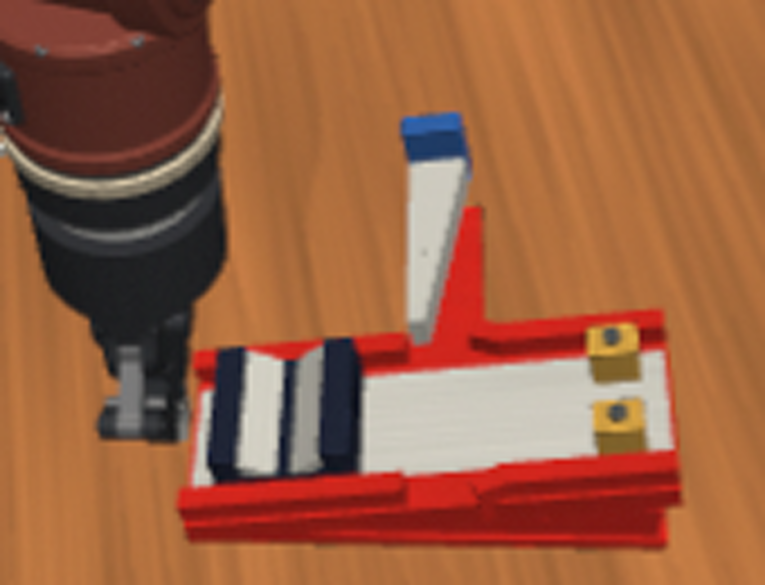

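The fingers (crop (150,400)) sit centred just below the die's lower end face (about (225,410)), and the way is clear. I'll push now.

```bash
python3 -m pendant '{"twist":[[0,0,0],[0,0,0],[0,0,0],[0,0,0],[0,0,0],[0,0,0],[0,0,0],[0,0,0],[0,0,0],[0,0,0]],"offset":[[-0.008,0,-0.003],[-0.018,0,-0.005],[-0.028,0,-0.007],[-0.039,0,-0.009],[-0.05,0,-0.011],[-0.061,0,-0.013],[-0.072,0,-0.015],[-0.083,0,-0.017],[-0.094,0,-0.019],[-0.105,0,-0.021]],"gripper":[-1,-1,-1,-1,-1,-1,-1,-1,-1,-1]}'
python3 - <<'E'
from h import *
cv2.imwrite('pics/e.png',manip.capture('top')[:,:,::-1])
s=manip.get_state();d=s["tool_pos"][:2]-Q[:2];c,n=np.cos(Q[2]),np.sin(Q[2]);print(c*d[0]+n*d[1],-n*d[0]+c*d[1])
E
```

```text
t: 3.65
tool_pos: [0.5038, -0.1332, 0.0429]
ee_rot: [[-0.981, 0.194, -0.004], [0.194, 0.981, 0.0], [0.004, -0.0, -1.0]]
force: [-8.8, 2.5, 2.9]
width: -0.0001
grip_force: 4.1
-0.03401040475798386 0.00021092724067203663
```

```bash
python3 -m pendant '{"twist":[[0,0,0],[0,0,0],[0,0,0],[0,0,0],[0,0,0],[0,0,0],[0,0,0]],"offset":[[-0.005,0,-0.001],[-0.010,0,-0.002],[-0.015,0,-0.003],[-0.019,0,-0.0035],[-0.022,0,-0.004],[-0.025,0,-0.0045],[-0.0275,0,-0.005]],"gripper":[-1,-1,-1,-1,-1,-1,-1]}'
python3 -m pendant '{"twist":[[0,0,0],[0,0,0]],"offset":[[-0.002,0,-0.0003],[-0.004,0,-0.0006]],"gripper":[-1,-1]}'
```

```text
t: 4.4
tool_pos: [0.5246, -0.1372, 0.0467]
ee_rot: [[-0.981, 0.194, -0.002], [0.194, 0.981, 0.0], [0.002, 0.0, -1.0]]
force: [-7.4, 1.0, 1.9]
width: 0.0
grip_force: 3.5
t: 4.6
tool_pos: [0.5275, -0.1378, 0.0472]
ee_rot: [[-0.981, 0.194, -0.002], [0.194, 0.981, 0.0], [0.002, 0.0, -1.0]]
force: [-7.9, 1.7, 3.0]
width: 0.0003
grip_force: 4.1
```

```bash
for i in 1; do python3 -m pendant '{"twist":[[0,0,0],[0,0,0],[0,0,0]],"offset":[[-0.0025,0,-0.0004],[-0.005,0,-0.0008],[-0.0075,0,-0.0012]],"gripper":[-1,-1,-1]}' | grep -E "tool_pos|force"; done
python3 -m pendant '{"twist":[[0,0,0],[0,0,0]],"offset":[[-0.002,0,-0.0003],[-0.004,0,-0.0006]],"gripper":[-1,-1]}'| grep -E "tool_pos|force"
python3 -c "
from h import *
i=manip.capture('top')[155:255,260:360,::-1];cv2.imwrite('pics/f.png',cv2.resize(i,None,fx=6,fy=6,interpolation=2))"
```

```text
tool_pos: [0.5327, -0.1388, 0.0481]
force: [-9.2, 2.2, 4.3]
grip_force: 4.7
tool_pos: [0.5354, -0.1393, 0.0485]
force: [-10.7, 1.8, 5.5]
grip_force: 5.3
```

View pics/f.png

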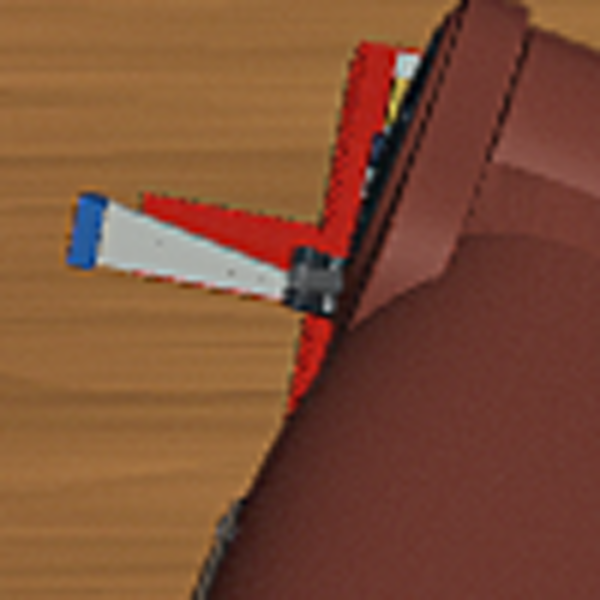

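The top view shows the die's dark upper band at about (380,140) just short of the brass stop at (400,100), and the knuckle passes above the wedge tip. A few mm remain.

```bash
C='{"twist":[[0,0,0],[0,0,0]],"offset":[[-0.0015,0,-0.0003],[-0.003,0,-0.0006]],"gripper":[-1,-1]}'; python3 -m pendant '{"twist":[[0,0,0],[0,0,0]],"offset":[[-0.0015,0,-0.0003],[-0.003,0,-0.0006]],"gripper":[-1,-1]}' | grep -E "tool_pos|^force"
python3 -m pendant '{"twist":[[0,0,0],[0,0,0]],"offset":[[-0.0015,0,-0.0003],[-0.003,0,-0.0006]],"gripper":[-1,-1]}' | grep -E "tool_pos|^force"
```

```text
tool_pos: [0.5376, -0.1397, 0.0489]
force: [-8.8, 2.0, 3.7]
tool_pos: [0.5385, -0.1399, 0.0491]
force: [-16.2, 2.5, 6.8]
```

```bash
python3 -m pendant '{"twist":[[0,0,0],[0,0,0]],"offset":[[-0.0015,0,-0.0003],[-0.003,0,-0.0006]],"gripper":[-1,-1]}' | grep -E "tool_pos|^force"
```

```text
tool_pos: [0.5387, -0.1399, 0.0491]
force: [-22.5, 3.0, 10.5]
```

The die is seated: motion stopped and force rose to 22 N. I'll hold briefly, then back off and rise.

```bash
python3 -m pendant '{"twist":[[0,0,0],[0,0,0],[0,0,0],[0,0,0],[0,0,0],[0,0,0],[0,0,0],[0,0,0]],"offset":[[0,0,0],[0,0,0],[0.015,0,0.001],[0.03,0,0.002],[0.03,0,-0.05],[0.03,0,-0.11],[0.03,0,-0.17],[0.03,0,-0.2]],"gripper":[-1,-1,-1,-1,-1,-1,-1,-1]}'
python3 -c "
from h import *
go([.469,.221,.18],127.3)"
```

```text
t: 6.55
tool_pos: [0.5241, -0.1376, 0.2047]
ee_rot: [[-0.981, 0.194, 0.007], [0.194, 0.981, -0.003], [-0.008, -0.001, -1.0]]
force: [1.5, -0.6, -0.2]
width: -0.0003
grip_force: 0.0
t 6.55 twist [0.0005 0.0025 0.2308] offset [0.1649 0.4549 0.0311]
```

```bash
python3 -m pendant '{"twist":[[0,0,0.2308],[0,0,0.2308],[0,0,0.2308],[0,0,0.2308],[0,0,0.2308],[0,0,0.2308],[0,0,0.2308],[0,0,0.2308],[0,0,0.2308],[0,0,0.2308]],"offset":[[0.165,0.455,0.031],[0.165,0.455,0.031],[0.165,0.455,0.031],[0.165,0.455,0.031],[0.165,0.455,0.031],[0.165,0.455,0.031],[0.165,0.455,0.031],[0.165,0.455,0.031],[0.165,0.455,0.031],[0.165,0.455,0.031]],"gripper":[1,1,1,1,1,1,1,1,1,1]}'
python3 - <<'E'
from h import *
go([.469,.221,.041],127.3);print(manip.get_state()['joint_pos'].round(1))
t=manip.capture('top')[150:270,160:360,::-1];s=manip.capture('side')[110:310,180:380,::-1]
o=np.zeros((560,800,3),np.uint8);o[:480]=cv2.resize(t,None,fx=4,fy=4,interpolation=2);cv2.imwrite('pics/g_top.png',o)
cv2.imwrite('pics/g_side.png',cv2.resize(s,None,fx=3,fy=3,interpolation=2))
E
```

```text
t: 7.55
tool_pos: [0.4667, 0.2231, 0.1771]
ee_rot: [[-0.608, 0.794, 0.002], [0.794, 0.608, 0.001], [-0.001, 0.002, -1.0]]
force: [0.1, -0.5, -0.3]
width: 0.0856
grip_force: 0.0
t 7.55 twist [0.0006 0.0003 0.0006] offset [-0.004   0.0004  0.1815]
[ 17.5  17.9 -15.6  56.4  -0.   70. ]
```

View pics/g_side.png

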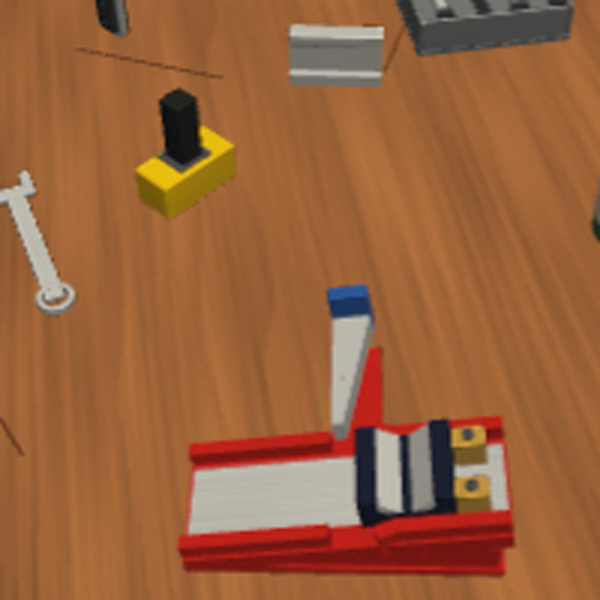

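The side view shows the die seated against both stops, around (405,470), and the mallet undisturbed with its handle top at (180,97). I'll check the gripper's projection and refine the handle position from both views.

Run:
```python
from h import *
s=manip.get_state()
print((proj('side',[s['tool_pos']])[0]-[180,110])*3)
x=least_squares(lambda v:np.r_[proj("top",[[v[0],v[1],.1]])[0]-[188.2,234.5],proj("side",[[v[0],v[1],.1]])[0]-[240,142.3]],[.47,.22]).x;print(x)
m=place([.46895,.22099,.6504],[(.042,.021,.038),(.042,-.021,.038),(-.042,-.021,.038),(-.042,.021,.038),(-.042,-.021,0),(0,0,.1)])
print((proj('side',m)-[180,110])*3)
go([.469,.2205,.042],127.3)
```

```text
[162.80987349  21.9751829 ]
[0.47058049 0.22226763]
[[200.18018494 125.06009435]
 [232.90499856 145.17975297]
 [162.39468231 192.49048638]
 [129.72026888 170.63757472]
 [166.93228589 225.01784747]
 [175.04609828 100.74232958]]
t 7.65 twist [ 0.0004  0.0002 -0.0002] offset [-0.0029  0.0013  0.18  ]
```

```bash
python3 -m pendant '{"twist":[[0,0,0],[0,0,0],[0,0,0],[0,0,0],[0,0,0],[0,0,0],[0,0,0],[0,0,0],[0,0,0],[0,0,0]],"offset":[[-0.0025,0.003,0.05],[-0.0025,0.003,0.1],[-0.0025,0.003,0.14],[-0.0025,0.003,0.165],[-0.0025,0.003,0.179],[-0.0025,0.003,0.179],[-0.0025,0.003,0.179],[-0.0025,0.003,0.179],[-0.0025,0.003,0.179],[-0.0025,0.003,0.179]],"gripper":[1,1,1,1,1,1,-1,-1,-1,-1]}'
python3 -m pendant '{"twist":[[0,0,0],[0,0,0],[0,0,0],[0,0,0]],"offset":[[0,0,0],[0,0,0],[0,0,0],[0,0,0]],"gripper":[-1,-1,-1,-1]}'
```

```text
t: 8.65
tool_pos: [0.4693, 0.2222, 0.043]
ee_rot: [[-0.606, 0.795, 0.001], [0.795, 0.606, 0.0], [-0.0, 0.001, -1.0]]
force: [2.5, 2.4, 4.1]
width: 0.0281
grip_force: 3.2
t: 9.05
tool_pos: [0.4695, 0.2223, 0.0431]
ee_rot: [[-0.606, 0.795, 0.002], [0.795, 0.606, 0.001], [-0.001, 0.002, -1.0]]
force: [-0.2, 0.6, 5.2]
width: 0.0235
grip_force: 59.5
```

```bash
python3 -m pendant '{"twist":[[0,0,0],[0,0,0],[0,0,0],[0,0,0]],"offset":[[0,0,-0.03],[0,0,-0.08],[0,0,-0.12],[0,0,-0.12]],"gripper":[-1,-1,-1,-1]}'
python3 -c "
from h import *
go(loc(.005,.225,.12),168.66)"
```

```text
t: 9.45
tool_pos: [0.4711, 0.2228, 0.136]
ee_rot: [[-0.606, 0.795, 0.006], [0.795, 0.606, 0.002], [-0.002, 0.006, -1.0]]
force: [-0.1, 0.1, -3.0]
width: 0.0234
grip_force: 60.0
t 9.45 twist [ 0.0015  0.0013 -0.2297] offset [-0.2471  0.008   0.0219]
```

```bash
python3 -m pendant '{"twist":[[0,0,-0.23],[0,0,-0.23],[0,0,-0.23],[0,0,-0.23],[0,0,-0.23],[0,0,-0.23],[0,0,-0.23],[0,0,-0.23]],"offset":[[-0.04,0.002,0],[-0.09,0.004,0],[-0.14,0.006,0],[-0.19,0.008,0],[-0.247,0.008,0.016],[-0.247,0.008,0.016],[-0.247,0.008,0.016],[-0.247,0.008,0.016]],"gripper":[-1,-1,-1,-1,-1,-1,-1,-1]}'
python3 -c "
from h import *
go(loc(.005,.215,.086),168.66)"
```

```text
t: 10.25
tool_pos: [0.5847, 0.0788, 0.1196]
ee_rot: [[-0.98, 0.197, -0.002], [0.197, 0.98, 0.0], [0.002, -0.0, -1.0]]
force: [-0.2, 0.3, -3.5]
width: 0.0233
grip_force: 60.1
t 10.25 twist [-0.     -0.0006  0.    ] offset [-0.0047 -0.0121  0.0447]
```

```bash
python3 -m pendant '{"twist":[[0,0,0],[0,0,0],[0,0,0],[0,0,0],[0,0,0]],"offset":[[-0.004,-0.012,0.02],[-0.004,-0.012,0.035],[-0.004,-0.012,0.0447],[-0.004,-0.012,0.0447],[-0.004,-0.012,0.0447]],"gripper":[-1,-1,-1,-1,-1]}'
python3 - <<'E'
from h import *
go(loc(.005,.194,.086),168.66)
t=manip.capture('top')[155:255,250:350,::-1];s=manip.capture('side')[150:250,240:340,::-1]
cv2.imwrite('pics/k.png',cv2.resize(np.hstack([t,s]),None,fx=4,fy=4,interpolation=2))
E
```

```text
t: 10.75
tool_pos: [0.5869, 0.0694, 0.0869]
ee_rot: [[-0.981, 0.195, -0.0], [0.195, 0.981, 0.0], [0.0, 0.0, -1.0]]
force: [-0.5, 0.5, -3.2]
width: 0.0237
grip_force: 60.0
t 10.75 twist [ 0.     -0.      0.0004] offset [ 0.0007 -0.0283  0.0012]
```

View pics/k.png

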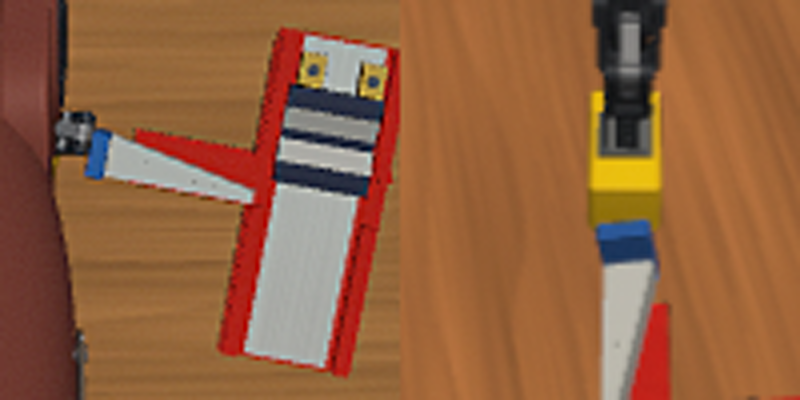

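The mallet (yellow, side-view half (625,165)) is lined up squarely with the blue wedge head (625,240), about 15–20 mm away, and the die is square on the stops. I'll drive gently.

```bash
python3 -m pendant '{"twist":[[0,0,0],[0,0,0],[0,0,0],[0,0,0],[0,0,0],[0,0,0],[0,0,0],[0,0,0],[0,0,0],[0,0,0]],"offset":[[0,-0.006,0],[0,-0.01,0],[0,-0.013,0],[0,-0.016,0],[0,-0.019,0],[0,-0.022,0],[0,-0.025,0],[0,-0.028,0],[0,-0.031,0],[0,-0.034,0]],"gripper":[-1,-1,-1,-1,-1,-1,-1,-1,-1,-1]}'
python3 -c "
from h import *
s=manip.get_state();d=s['tool_pos'][:2]-Q[:2];c,n=np.cos(Q[2]),np.sin(Q[2]);print(c*d[0]+n*d[1],-n*d[0]+c*d[1])"
```

```text
t: 11.85
tool_pos: [0.5822, 0.0446, 0.0869]
ee_rot: [[-0.981, 0.195, 0.0], [0.195, 0.981, 0.002], [-0.0, 0.002, -1.0]]
force: [0.4, 4.1, -2.6]
width: 0.023
grip_force: 60.3
0.005737960085680768 0.18999249050864261
```

```bash
python3 -m pendant '{"twist":[[0,0,0],[0,0,0],[0,0,0],[0,0,0],[0,0,0],[0,0,0],[0,0,0],[0,0,0],[0,0,0],[0,0,0]],"offset":[[0,-0.004,0],[0,-0.008,0],[0,-0.012,0],[0,-0.016,0],[0,-0.02,0],[0,-0.024,0],[0,-0.028,0],[0,-0.032,0],[0,-0.036,0],[0,-0.04,0]],"gripper":[-1,-1,-1,-1,-1,-1,-1,-1,-1,-1]}' | grep -E "tool_pos|^force|ee_rot"
python3 -m pendant '{"twist":[[0,0,0],[0,0,0],[0,0,0],[0,0,0]],"offset":[[0,-0.003,0],[0,-0.006,0],[0,-0.009,0],[0,-0.012,0]],"gripper":[-1,-1,-1,-1]}'| grep -E "tool_pos|^force|ee_rot"
```

```text
tool_pos: [0.5762, 0.0151, 0.0869]
ee_rot: [[-0.981, 0.195, 0.0], [0.195, 0.981, 0.002], [-0.0, 0.002, -1.0]]
force: [1.0, 5.2, -2.8]
tool_pos: [0.5744, 0.0062, 0.0869]
ee_rot: [[-0.981, 0.196, 0.0], [0.196, 0.981, 0.001], [-0.0, 0.001, -1.0]]
force: [0.1, 4.9, -2.6]
```

```bash
python3 -m pendant '{"twist":[[0,0,0],[0,0,0],[0,0,0],[0,0,0]],"offset":[[0,-0.0025,0],[0,-0.005,0],[0,-0.0075,0],[0,-0.01,0]],"gripper":[-1,-1,-1,-1]}'| grep -E "tool_pos|^force"
python3 -m pendant '{"twist":[[0,0,0],[0,0,0],[0,0,0],[0,0,0]],"offset":[[0,-0.002,0],[0,-0.004,0],[0,-0.006,0],[0,-0.008,0]],"gripper":[-1,-1,-1,-1]}'| grep -E "tool_pos|^force"
```

```text
tool_pos: [0.5729, -0.0013, 0.0868]
force: [0.4, 6.2, -1.6]
tool_pos: [0.5717, -0.0072, 0.0869]
force: [1.0, 5.1, -1.9]
```

```bash
python3 -m pendant '{"twist":[[0,0,0],[0,0,0],[0,0,0],[0,0,0]],"offset":[[0,-0.002,0],[0,-0.004,0],[0,-0.006,0],[0,-0.008,0]],"gripper":[-1,-1,-1,-1]}'| grep -E "tool_pos|^force"
```

```text
tool_pos: [0.5708, -0.0119, 0.087]
force: [2.2, 12.0, 0.2]
```

```bash
python3 -m pendant '{"twist":[[0,0,0],[0,0,0]],"offset":[[0,-0.0015,0],[0,-0.003,0]],"gripper":[-1,-1]}'| grep -E "tool_pos|^force|ee_rot"
```

```text
tool_pos: [0.5704, -0.0135, 0.087]
ee_rot: [[-0.981, 0.195, 0.001], [0.195, 0.981, 0.005], [-0.0, 0.005, -1.0]]
force: [0.6, 13.9, -0.2]
```

```bash
python3 -m pendant '{"twist":[[0,0,0],[0,0,0]],"offset":[[0,-0.0015,0],[0,-0.003,0]],"gripper":[-1,-1]}'| grep -E "tool_pos|^force|ee_rot"
```

```text
tool_pos: [0.5701, -0.0152, 0.0871]
ee_rot: [[-0.981, 0.194, 0.001], [0.194, 0.981, 0.006], [-0.0, 0.006, -1.0]]
force: [2.7, 18.4, 1.3]
```

```bash
python3 -m pendant '{"twist":[[0,0,0],[0,0,0]],"offset":[[0,-0.002,0],[0,-0.004,0]],"gripper":[-1,-1]}'| grep -E "tool_pos|^force"
```

```text
tool_pos: [0.5698, -0.0162, 0.0873]
force: [3.0, 27.6, 4.2]
```

```bash
python3 -m pendant '{"twist":[[0,0,0],[0,0,0]],"offset":[[0,-0.002,0],[0,-0.004,0]],"gripper":[-1,-1]}'| grep -E "tool_pos|^force"
python3 - <<'E'
from h import *
t=manip.capture('top')[155:255,260:360,::-1];s=manip.capture('side')[180:280,250:350,::-1]
cv2.imwrite('pics/m.png',cv2.resize(np.hstack([t,s]),None,fx=4,fy=4,interpolation=2))
E
```

```text
tool_pos: [0.5696, -0.017, 0.0875]
force: [4.6, 37.7, 5.7]
```

View pics/m.png

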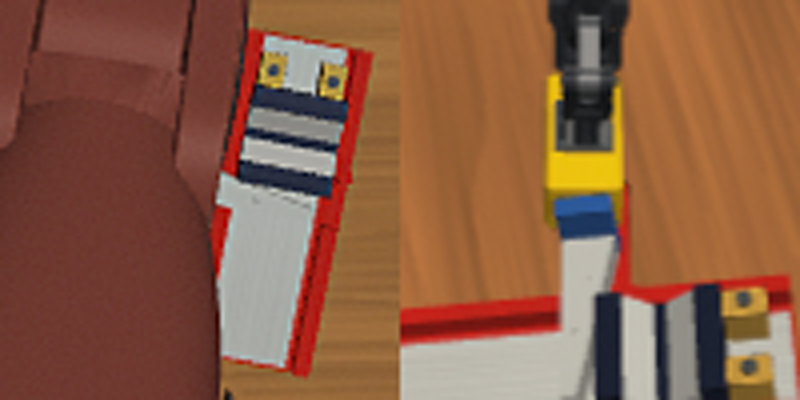

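The wedge is in behind the die and stalled at 37 N, with the die square against both stops (side half (740,340)). I'll retreat straight back along +y.

```bash
python3 -m pendant '{"twist":[[0,0,0],[0,0,0],[0,0,0],[0,0,0],[0,0,0],[0,0,0],[0,0,0],[0,0,0],[0,0,0],[0,0,0]],"offset":[[0,0.005,0],[0,0.012,0],[0,0.025,0],[0,0.05,0],[0,0.09,0],[0,0.13,0],[0,0.18,0],[0,0.22,0],[0,0.24,0],[0,0.24,0]],"gripper":[-1,-1,-1,-1,-1,-1,-1,-1,-1,-1]}'
python3 - <<'E'
from h import *
go(loc(.005,.3,.0435),168.66)
t=manip.capture('top')[120:270,220:370,::-1];s=manip.capture('side')[130:280,220:370,::-1]
cv2.imwrite('pics/n.png',cv2.resize(np.hstack([t,s]),None,fx=2.66,fy=2.66,interpolation=2))
E
```

```text
t: 16.35
tool_pos: [0.6039, 0.1543, 0.0865]
ee_rot: [[-0.981, 0.194, 0.0], [0.194, 0.981, -0.0], [-0.0, -0.0, -1.0]]
force: [-1.1, -0.9, -2.9]
width: 0.0233
grip_force: 61.6
t 16.35 twist [-0.0001  0.      0.0009] offset [ 0.0006 -0.0024  0.0574]
```

View pics/n.png

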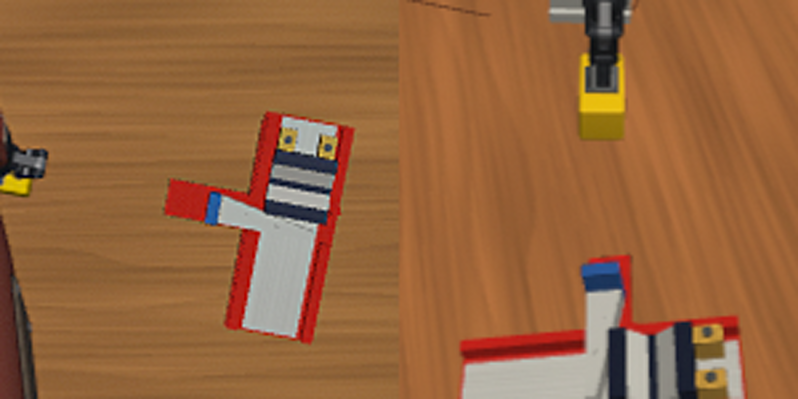

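The wedge stayed in against the die, and the mallet is hanging upright over clear bench at (600,95) in the side half. I'll lower it.

```bash
python3 -m pendant '{"twist":[[0,0,0],[0,0,0],[0,0,0],[0,0,0],[0,0,0],[0,0,0]],"offset":[[0,0,0.02],[0,0,0.04],[0,0,0.052],[0,0,0.056],[0,0,0.058],[0,0,0.058]],"gripper":[-1,-1,-1,-1,-1,-1]}'
```

```text
t: 17.05
tool_pos: [0.6041, 0.1523, 0.0437]
ee_rot: [[-0.981, 0.196, 0.001], [0.196, 0.981, -0.0], [-0.001, 0.0, -1.0]]
force: [-0.0, 0.0, -2.5]
width: 0.0232
grip_force: 61.7
```

```bash
python3 -m pendant '{"twist":[[0,0,0],[0,0,0],[0,0,0],[0,0,0]],"offset":[[0,0,0.0007],[0,0,0.0014],[0,0,0.002],[0,0,0.002]],"gripper":[-1,-1,-1,-1]}'
```

```text
t: 17.45
tool_pos: [0.6043, 0.1526, 0.0431]
ee_rot: [[-0.981, 0.196, 0.001], [0.196, 0.981, -0.0], [-0.001, 0.0, -1.0]]
force: [-2.7, -2.0, 7.2]
width: 0.0234
grip_force: 63.2
```

```bash
python3 -m pendant '{"twist":[[0,0,0],[0,0,0],[0,0,0],[0,0,0],[0,0,0],[0,0,0],[0,0,0],[0,0,0],[0,0,0],[0,0,0]],"offset":[[0,0,0],[0,0,0],[0,0,0],[0,0,0],[0,0,0],[0,0,-0.02],[0,0,-0.06],[0,0,-0.12],[0,0,-0.18],[0,0,-0.22]],"gripper":[0.1,0.3,0.6,1,1,1,1,1,1,1]}'
python3 -m pendant '{"twist":[[0,0,0],[0,0,0],[0,0,0],[0,0,0],[0,0,0]],"offset":[[0.06,-0.0,0],[0.12,0,0],[0.18,0,0],[0.22,0,0],[0.22,0,0]],"gripper":[1,1,1,1,1]}'
python3 - <<'E'
from h import *
t=manip.capture('top')[120:270,110:360,::-1];s=manip.capture('side')[100:300,220:370,::-1]
o=np.zeros((400,800,3),np.uint8);o[:300,:500]=cv2.resize(t,None,fx=2,fy=2);o[:,500:]=cv2.resize(s,None,fx=2,fy=2)
cv2.imwrite('pics/o.png',o)
E
```

```text
t: 18.45
tool_pos: [0.6046, 0.1527, 0.2102]
ee_rot: [[-0.981, 0.196, 0.003], [0.196, 0.981, 0.0], [-0.003, 0.001, -1.0]]
force: [1.2, -0.6, -0.4]
width: 0.0855
grip_force: 0.0
t: 18.95
tool_pos: [0.4383, 0.1855, 0.2071]
ee_rot: [[-0.981, 0.194, -0.002], [0.194, 0.981, -0.0], [0.002, -0.0, -1.0]]
force: [0.0, -0.3, -0.2]
width: 0.0851
grip_force: 0.0
```

View pics/o.png

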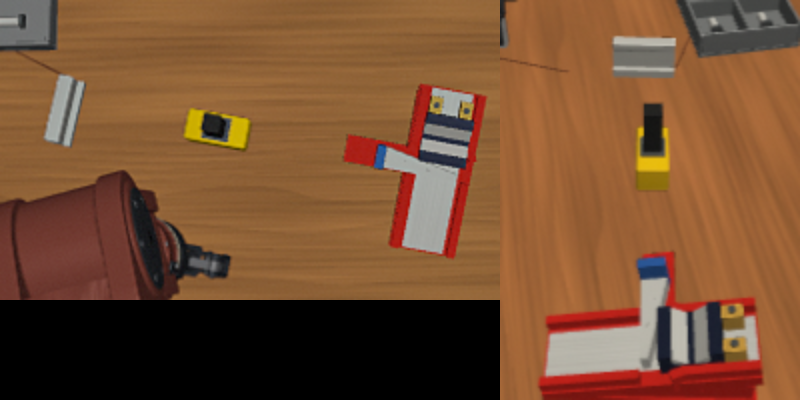

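The mallet stands upright and free at (217,128), well clear of the holder. The die is clamped by the wedge against the stops at (447,138), and the punch has not moved. I'll hand in.

```bash
python3 -c "
from workcell import manip
print(manip.finish_job())"
```

```text
the job is handed in; nothing more can be done
None
```

The job is handed in, with no verdict returned: the die is seated on both stops, the wedge was driven until it stalled at about 38 N on the wrist sensor and stayed in when the mallet withdrew, and the mallet is standing upright on the bench clear of the holder.

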